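Slide a slotted shim over the board's edge, pick it up and lay it in the tray

ROBOT

A 6-joint arm with a two-finger parallel gripper is mounted at the origin on the work surface. World frame = base frame: x ahead of the robot, y to its left, z up, the work surface at z = 0. Lengths are in m, angles in rad, forces in N, time in s.
With the tool pointing down it reaches from about 0.325 to 0.85 m from the base axis. Payload 15.5 kg.
Tool frame: the origin (TCP) lies midway between the tips of the shut fingers; the grasp point (between the pads) lies 19 mm behind it; z points along the fingers, y is the direction in which the jaws open and shut (so a half turn about z gives the same grasp; the last joint's range is limited). The gripper opens to 91 mm and grips with 3 to 60 N. Pads are 32 mm wide; open, the fingers measure 118 mm over their backs; the gripper's body (76 mm by 178 mm) begins 60 mm behind the grasp point.
Start: joints at [-1.397, 0.494, 1.345, -0, 1.302, -0.096], TCP at [0.167, -0.602, 0.214] pointing down, gripper open.
Joint ranges: [-2.91, 2.91], [-0.82, 2.16], [0.22, 2.67], [-1.22, 4.37], [0.12, 2.79], [-3.08, 3.08]. Speed limits (rad/s): [1.89, 1.89, 2.57, 3.01, 3.01, 3.01].

INTERFACE

Orientations are given as a rotation vector (axis times angle).
In Python, from workcell import readout, imaging, order gives the robot as it stands.
- The arm moves only by the tool arm_command, never from a script. Its argument "steps" is a list of rows, each an object of numbers: "x", "y", "z": the shift along the tool's x, y, z in mm; "twist": the turn about the tool's z in rad; "hand": the closure in counts, from 0 (fully open) to 255 (shut). A call has 1 to 8 rows; each row is the pose to reach, as a shift and turn from the pose measured when the call began, along the tool's axes at that moment; what a row does not reach only later rows make up. A row lasts 1/10 s, in which the tool goes at most 50 mm and 8.59 degrees, less where a joint would pass 70% of its speed; a pose out of reach is approached as far as the arm can. A call with a gripper value outside its range is refused whole. The fingers move at their own pace and stop on an object; the grip force is fixed at half the most. Time passes only in rows, so rows that repeat a pose let the fingers close. It gives the time, the measured TCP pose, the force and the opening at its end, in the units of the state.
- readout.state(): the state, without advancing time (a new reading comes with each control period).
- imaging.camera(name): name is "scene" or "top" or "wrist"; returns a dict with "color" (420x560x3 uint8, blue, green, red), "depth" (420x560 float32, m along the optical axis (not along the pixel's ray), 0 where there is no reading), "fx", "fy", "cx", "cy" (pixels), "pose" (4x4, takes a point from camera to world coordinates). Camera axes: x right, y down, z forward; pixel columns grow to the right and rows downward; lengths in m; the calibration is good to about 2 mm. A picture is of the moment at which its call begins.
- order.finish_job(): hands the job in, once; it reports no verdict.
The state is a dict: "clock": time; "qpos": joint angles; "joint_velocities": joint speeds; "joint_torque": joint torques, N m; "eef_pos": TCP position; "ee_rot": TCP orientation; "force": force on the tool from outside, world axes, zero at the start; "wrist_torque": the same for the moment, N m; "finger_gap": opening from 0.0 (shut) to 1.0 (fully open).
Only numpy, scipy, OpenCV 4.12 (cv2) and the standard library are available. Lean on these libraries where they do the work, as an engineer would, in place of code of your own. Each camera call takes 0.05 s, during which the arm holds its last target.

TASK

The headstock of the lathe needs packing: on the thick wooden board lies a long flat steel shim with a slot in one end, too thin to pick up well where it lies. Slide it along the board towards the robot until its slotted end sticks out about 4 cm over the board's front edge, still lying flat, then grip it by that overhanging end and lay it flat in the shallow wooden tray. Do not let it drop, and leave the round washer on the board where it is.

Things in the scene. Friction and masses are not known exactly. Their poses are not given: they have to be found in the camera images.
- shim: Slotted flat steel bar, 140 mm long (x), 44 wide (y), 4 thick, 170 g. A 14 mm wide, 50 mm deep slot opens at its -x end, which points to the robot; the +x end is solid and square. Origin: middle of the underside. Starts flat on the board, 15 to 45 mm behind its front edge, square to it within 7 degrees. Shut fingers just above the board can push it. Tips off if it overhangs by over 70 mm.
- board: Thick wooden board, fixed: 260 mm deep (x), 330 wide (y), flat top 60 mm above the table. Origin: middle of its underside. Front edge: the long edge facing the robot, 130 mm from the origin along -x; clear in front. Also on it, loose: the washer and a 50 mm square steel plate, 4 mm thick, one each side of the shim, and a 45 mm high wooden bobbin in a far corner.
- tray: Shallow open dark wooden tray, fixed on the table left or right of the board: outside 220 mm (x) by 160 mm (y), 25 mm high, walls and floor 5 mm thick. Its x points away from the robot within 9 degrees. Origin: middle of its underside.
- washer: The round steel washer, 62 mm across, 24 mm hole, 4 mm thick, lying loose on the board beside the shim; to be left alone. Origin: middle of its underside.
Mind the look-alikes: they are no part of the job. What is shaped like the shim but yellow is not meant.

How it is judged:
By the outcome, as a careful person would: the job done as asked, in the order asked, and still so for the second after the job is handed in, with the robot touching nothing.
It also fails if it takes over 51 s, if anything falls off the work surface, if the arm or the gripper's body presses on something with over 40 N, if the wrist force passes 120 N, or if a joint passes its speed limit or range.

## Working session

There is one attempt and no reset: what is moved stays moved. The work goes in short steps, Python scripts to look and compute and a tool call to move; the robot and the scene stay as the last step left them, time stands still between calls to the robot, and variables do not carry over. Pictures are saved under pics/ and viewed, and the job is handed in when it is done.

Besides the shell and the picture viewer there is one more tool, called as name(argument=value, ...), one argument or row to a line, values as JSON. arm_command: Moves the arm, as the interface text tells. Its arguments: {"type":"object","properties":{"steps":{"type":"array"}},"required":["steps"]}

```bash
ls; mkdir -p pics
python3 - <<'E'
from workcell import readout, imaging
import cv2,numpy as np
print(readout.state())
for n in ("scene","top"):
    c=imaging.camera(n); cv2.imwrite(f"pics/{n}0.png",c["color"]); np.savez(f"{n}0.npz",**c)
    print(n,c["fx"],c["fy"],c["cx"],c["cy"],c["pose"].round(4).tolist())
E
```

```text
pics
{'clock': 0.0, 'qpos': array([-1.39644923e+00,  4.94187801e-01,  1.34613144e+00,  1.64758188e-05,
        1.30251559e+00, -9.55319822e-02]), 'joint_velocities': array([-0.00155935,  0.00065717,  0.00110816, -0.00109773, -0.00113483,
       -0.00083651]), 'joint_torque': array([-2.43796887e-03, -8.78826070e+01, -3.81865704e+01,  7.07447296e-02,
        5.33084187e-02, -2.08015699e-04]), 'eef_pos': array([ 0.16655624, -0.60199775,  0.2133353 ]), 'ee_rot': array([-3.11180428e+00, -4.22465847e-01,  5.19208203e-05]), 'force': array([-0.84347354, -0.47256072, -0.21558837]), 'wrist_torque': array([-0.03462984,  0.02697864,  0.07684453]), 'finger_gap': 0.9974692319506961}
scene 438.6046002518038 438.6046002518038 273.8084580774319 215.52040127695062 [[-0.8036, 0.3394, -0.4889, 0.9518], [0.5948, 0.4306, -0.6788, 0.6218], [-0.0199, -0.8363, -0.5479, 0.5885], [0.0, 0.0, 0.0, 1.0]]
top 407.12549531478777 407.12549531478777 275.17765214419734 212.43941318568136 [[0.0268, -0.9953, 0.0932, 0.3898], [-0.9988, -0.0305, -0.039, -0.0082], [0.0416, -0.092, -0.9949, 0.8987], [0.0, 0.0, 0.0, 1.0]]
```

View pics/top0.png

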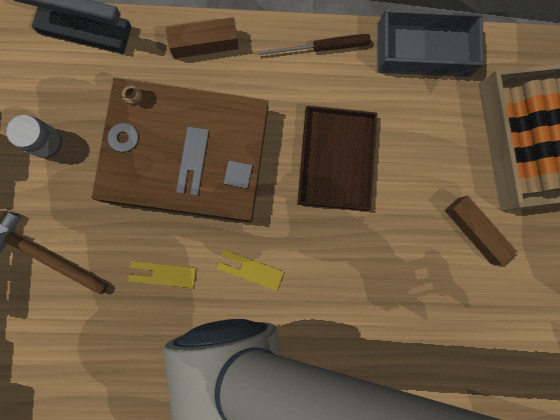

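View pics/scene0.png

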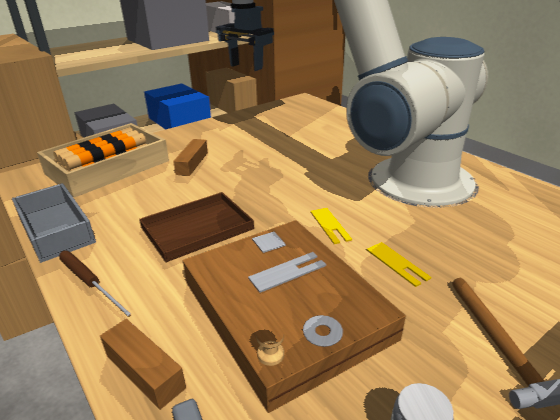

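The top view shows the shim at about (193,160), slot towards the robot. The washer is at (123,138), the square plate at (238,174), and the tray at (340,158). The board's corners are near (115,80), (268,100), (252,220) and (94,199). Next I'll measure them.

```bash
cat > h.py <<'E'
import numpy as np,cv2
def cast(c,uv,z):
    uv=np.atleast_2d(uv).astype(float)
    d=np.c_[(uv[:,0]-c["cx"])/c["fx"],(uv[:,1]-c["cy"])/c["fy"],np.ones(len(uv))]
    P=np.array(c["pose"]); D=d@P[:3,:3].T; o=P[:3,3]
    return o+D*((z-o[2])/D[:,2])[:,None]
def pts(c):
    v,u=np.mgrid[:420,:560]; z=c["depth"]
    p=np.stack([(u-c["cx"])/c["fx"]*z,(v-c["cy"])/c["fy"]*z,z],-1)
    P=np.array(c["pose"]); return p@P[:3,:3].T+P[:3,3]
E
python3 - <<'E'
from h import *
c=np.load("top0.npz"); im=c["color"]; W=pts(c)
hsv=cv2.cvtColor(im,cv2.COLOR_BGR2HSV)
m=((hsv[...,1]<60)&(hsv[...,2]>90)).astype(np.uint8)
roi=np.zeros_like(m); roi[85:215,100:262]=1; m*=roi
for k in cv2.findContours(m,cv2.RETR_EXTERNAL,cv2.CHAIN_APPROX_NONE)[0]:
    if cv2.contourArea(k)<150: continue
    w=cast(c,k[:,0],.064); r=cv2.minAreaRect((w[:,:2]*1000).astype(np.float32))
    print(cv2.contourArea(k),r,cv2.boxPoints(r).round(1).tolist())
# board top by height
H=W[...,2]
b=((H>.05)&(H<.075)).astype(np.uint8); roi=np.zeros_like(b); roi[60:235,80:280]=1; b*=roi
b=cv2.morphologyEx(b,cv2.MORPH_OPEN,np.ones((5,5)))
k=max(cv2.findContours(b,cv2.RETR_EXTERNAL,cv2.CHAIN_APPROX_NONE)[0],key=cv2.contourArea)
r=cv2.minAreaRect((cast(c,k[:,0],.06)[:,:2]*1000).astype(np.float32)); print("board",r,cv2.boxPoints(r).round(1).tolist())
print("boardz",np.median(H[180:195,120:160]),"shimz",np.median(H[140:155,190:200]),"floor tray",np.median(H[130:190,320:360]),"table",np.median(H[225:240,100:200]))
t=((H>.015)&(H<.035)).astype(np.uint8); roi=np.zeros_like(b); roi[95:220,290:390]=1; t*=roi
k=cv2.findNonZero(t)[:,0]
r=cv2.minAreaRect((cast(c,k,.025)[:,:2]*1000).astype(np.float32)); print("tray",r,cv2.boxPoints(r).round(1).tolist())
E
```

```text
525.5 ((545.9085693359375, 39.877620697021484), (50.09135055541992, 49.554542541503906), 79.95085906982422) [[517.0999755859375, 19.5], [565.9000244140625, 10.899999618530273], [574.7000122070312, 60.20000076293945], [525.9000244140625, 68.9000015258789]]
1155.0 ((571.3975830078125, 134.205810546875), (44.93816375732422, 138.8283233642578), 83.24041748046875) [[499.79998779296875, 120.0999984741211], [637.7000122070312, 103.69999694824219], [643.0, 148.3000030517578], [505.1000061035156, 164.6999969482422]]
622.0 ((614.7139892578125, 278.4827575683594), (59.10318374633789, 58.9741096496582), 3.6684532165527344) [[583.2999877929688, 306.0], [587.0999755859375, 247.1999969482422], [646.0999755859375, 250.89999389648438], [642.2999877929688, 309.79998779296875]]
board ((596.1929931640625, 157.449951171875), (329.1939697265625, 259.8384704589844), 83.84552001953125) [[449.3999938964844, 7.699999809265137], [707.7000122070312, -20.100000381469727], [743.0, 307.20001220703125], [484.70001220703125, 335.0]]
boardz 0.059534754844251525 shimz 0.06337618672865497 floor tray 0.004799875888312821 table -0.00022274513909698035
tray ((597.7979125976562, -177.39334106445312), (160.3906707763672, 220.86424255371094), 86.4581527709961) [[482.6000061035156, -250.60000610351562], [703.0999755859375, -264.29998779296875], [713.0, -104.19999694824219], [492.5, -90.5]]
```

The sizes match: shim 139x45, board 329x260, tray 160x221, and the heights agree too. The slotted end is about 38 mm behind the edge, so the shim has to slide about 78 mm. The plan is to keep tool x along the shim for both the push and the later grip.

```bash
cat >> h.py <<'E'
from scipy.spatial.transform import Rotation as R
def delta(s,target_mm,yaw=None):
    """tool-axis shift (mm) and twist to bring TCP to target with tool x at world angle yaw (deg)"""
    r=R.from_rotvec(s["ee_rot"]).as_matrix()
    d=r.T@(np.array(target_mm)-1000*np.array(s["eef_pos"]))
    cur=np.degrees(np.arctan2(r[1,0],r[0,0]))
    return d.round(1),(None if yaw is None else round(-np.radians(yaw-cur),4)),round(cur,2)
E
python3 - <<'E'
from h import *
from workcell import readout
s=readout.state()
print(delta(s,[420,-240,213],-6.8),delta(s,[675,122,150],-6.8))
E
```

```text
(array([ 340.8, -281.4,    0.8]), np.float64(0.3885), np.float64(15.46)) (array([ 683.1, -562.2,   64.1]), np.float64(0.3885), np.float64(15.46))
```

arm_command(
  steps=[
    {"x": 38,"y": -31,"z": 0,"twist": 0.05,"hand": 255},
    {"x": 76,"y": -62,"z": 0,"twist": 0.1,"hand": 255},
    {"x": 114,"y": -93,"z": 0,"twist": 0.15,"hand": 255},
    {"x": 152,"y": -124,"z": 0,"twist": 0.2,"hand": 255},
    {"x": 190,"y": -155,"z": 0,"twist": 0.25,"hand": 255},
    {"x": 228,"y": -186,"z": 0,"twist": 0.3,"hand": 255},
    {"x": 266,"y": -217,"z": 0,"twist": 0.35,"hand": 255},
    {"x": 304,"y": -248,"z": 0,"twist": 0.389,"hand": 255},
  ],
)

```text
clock: 0.9
eef_pos: [0.3941, -0.2802, 0.2137]
ee_rot: [-3.135, 0.191, 0.001]
force: [1.0, -0.1, -0.1]
finger_gap: 0.331
```

Run:
```python
from h import *
from workcell import readout
s=readout.state();print(s["eef_pos"],s["clock"],s["finger_gap"])
print(delta(s,[675,122,150],-6.8))
```

```text
[ 0.39410127 -0.28018031  0.21365218] 0.9 0.33106970116030776
(array([ 230.1, -433.2,   64.1]), np.float64(-0.0029), np.float64(-6.96))
```

arm_command(
  steps=[
    {"x": 23,"y": -43,"z": 0,"twist": 0,"hand": 255},
    {"x": 46,"y": -86,"z": 0,"twist": 0,"hand": 255},
    {"x": 69,"y": -129,"z": 0,"twist": 0,"hand": 255},
    {"x": 92,"y": -172,"z": 0,"twist": 0,"hand": 255},
    {"x": 115,"y": -215,"z": 0,"twist": 0,"hand": 255},
    {"x": 138,"y": -258,"z": 0,"twist": 0,"hand": 255},
    {"x": 161,"y": -301,"z": 0,"twist": 0,"hand": 255},
    {"x": 184,"y": -344,"z": 0,"twist": 0,"hand": 255},
  ],
)

```text
clock: 1.7
eef_pos: [0.6191, 0.041, 0.2137]
ee_rot: [-3.135, 0.19, 0.001]
force: [0.5, -1.9, -0.3]
finger_gap: 0.005
```

Run:
```python
from h import *
from workcell import readout
s=readout.state();print(s["eef_pos"],s["clock"],s["finger_gap"])
print(delta(s,[675,122,90],-6.8))
```

```text
[0.61912449 0.04099857 0.21370268] 1.7 0.005030523406586122
(array([ 45.8, -87. , 123.7]), np.float64(-0.0026), np.float64(-6.95))
```

arm_command(
  steps=[
    {"x": 23,"y": -43,"z": 0,"twist": 0,"hand": 255},
    {"x": 46,"y": -87,"z": 0,"twist": 0,"hand": 255},
    {"x": 46,"y": -87,"z": 40,"twist": 0,"hand": 255},
    {"x": 46,"y": -87,"z": 80,"twist": 0,"hand": 255},
    {"x": 46,"y": -87,"z": 110,"twist": 0,"hand": 255},
    {"x": 46,"y": -87,"z": 124,"twist": 0,"hand": 255},
    {"x": 46,"y": -87,"z": 124,"twist": 0,"hand": 255},
  ],
)

```text
clock: 2.4
eef_pos: [0.6741, 0.1218, 0.088]
ee_rot: [-3.135, 0.191, 0.007]
force: [0.2, -0.8, -0.2]
finger_gap: 0.004
```

Run:
```python
from h import *
from workcell import readout,imaging
s=readout.state();print(s["eef_pos"],s["clock"],s["force"])
print(delta(s,[675,122,62],-6.8))
for n in ("scene","wrist"):
    c=imaging.camera(n); cv2.imwrite(f"pics/{n}1.png",c["color"]); np.savez(f"{n}1.npz",**c)
```

```text
[0.67412319 0.12176193 0.0879554 ] 2.4 [ 0.21598678 -0.84669458 -0.19657864]
(array([ 1. , -0.3, 26. ]), np.float64(-0.0027), np.float64(-6.96))
```

View pics/scene1.png

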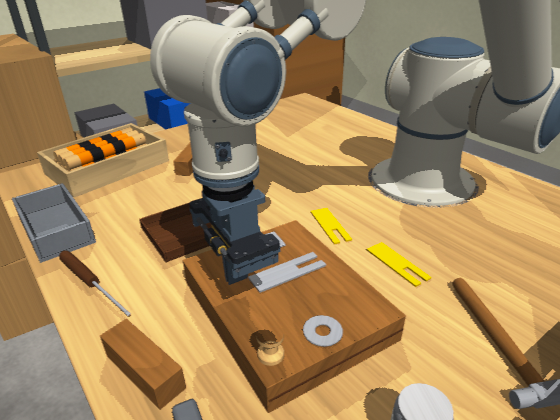

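View pics/wrist1.png

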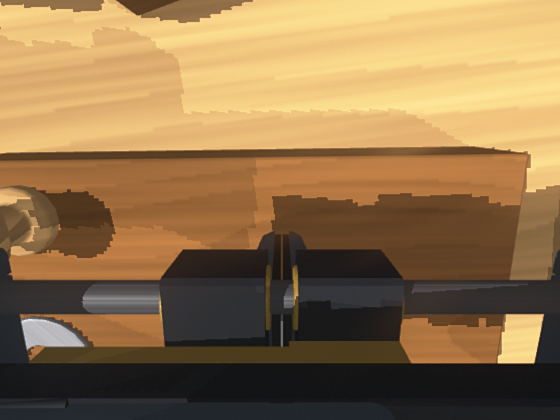

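The shut fingers hang over the board just behind the shim's solid end (scene about (250,270)), clear of everything. Next I go down and feel for the board top.

arm_command(
  steps=[
    {"x": 1,"y": 0,"z": 10,"twist": 0,"hand": 255},
    {"x": 1,"y": 0,"z": 18,"twist": 0,"hand": 255},
    {"x": 1,"y": 0,"z": 23,"twist": 0,"hand": 255},
    {"x": 1,"y": 0,"z": 25,"twist": 0,"hand": 255},
    {"x": 1,"y": 0,"z": 26,"twist": 0,"hand": 255},
    {"x": 1,"y": 0,"z": 26,"twist": 0,"hand": 255},
  ],
)

```text
clock: 3.1
eef_pos: [0.677, 0.1218, 0.0651]
ee_rot: [-3.134, 0.191, -0.001]
force: [0.8, 0.6, -0.2]
finger_gap: 0.003
```

Run:
```python
from h import *
from workcell import readout,imaging
s=readout.state();print(s["eef_pos"],s["clock"],s["force"])
print(delta(s,[600,131,61.5],-6.8))
```

```text
[0.67703426 0.12181352 0.06505559] 3.1 [ 0.82418161  0.57953791 -0.17342685]
(array([-77.6,   0.2,   3.5]), np.float64(-0.0028), np.float64(-6.96))
```

arm_command(
  steps=[
    {"x": 0,"y": 0,"z": 2,"twist": 0,"hand": 255},
    {"x": 0,"y": 0,"z": 2,"twist": 0,"hand": 255},
    {"x": 0,"y": 0,"z": 2,"twist": 0,"hand": 255},
  ],
)

```text
clock: 3.4
eef_pos: [0.677, 0.1218, 0.0631]
ee_rot: [-3.135, 0.191, -0.001]
force: [0.3, -0.2, -0.2]
finger_gap: 0.006
```

arm_command(
  steps=[
    {"x": 0,"y": 0,"z": 1,"twist": 0,"hand": 255},
    {"x": 0,"y": 0,"z": 1,"twist": 0,"hand": 255},
  ],
)

```text
clock: 3.6
eef_pos: [0.677, 0.1218, 0.062]
ee_rot: [-3.135, 0.19, -0.001]
force: [0.2, 0.2, 0.5]
finger_gap: 0.004
```

arm_command(
  steps=[
    {"x": -5,"y": 0,"z": 0.5,"twist": 0,"hand": 255},
    {"x": -12,"y": 0,"z": 0.5,"twist": 0,"hand": 255},
    {"x": -18,"y": 0,"z": 0.5,"twist": 0,"hand": 255},
    {"x": -23,"y": 0,"z": 0.5,"twist": 0,"hand": 255},
    {"x": -29,"y": 0,"z": 0.5,"twist": 0,"hand": 255},
    {"x": -36,"y": 0,"z": 0.5,"twist": 0,"hand": 255},
    {"x": -43,"y": 0,"z": 0.5,"twist": 0,"hand": 255},
    {"x": -50,"y": 0,"z": 0.5,"twist": 0,"hand": 255},
  ],
)

```text
clock: 4.4
eef_pos: [0.6268, 0.1279, 0.0615]
ee_rot: [-3.135, 0.191, -0.001]
force: [0.6, -0.6, -0.5]
finger_gap: 0.005
```

```bash
cat > look.py <<'E'
from h import *
from workcell import readout,imaging
import sys
n=sys.argv[1]
s=readout.state();print(s["eef_pos"],s["clock"],s["force"])
for k in ("scene","top"):
    c=imaging.camera(k); cv2.imwrite(f"pics/{k}{n}.png",c["color"]); np.savez(f"{k}{n}.npz",**c)
im=cv2.imread(f"pics/scene{n}.png");
cv2.imwrite(f"pics/both{n}.png",np.hstack([cv2.resize(im[180:400,130:430],(400,293)),cv2.resize(cv2.imread(f"pics/top{n}.png")[60:280,80:380],(400,293))]))
E
python3 look.py 2
```

```text
[0.62678174 0.12793468 0.06154154] 4.4 [ 0.56279227 -0.55492512 -0.53824227]
```

View pics/both2.png

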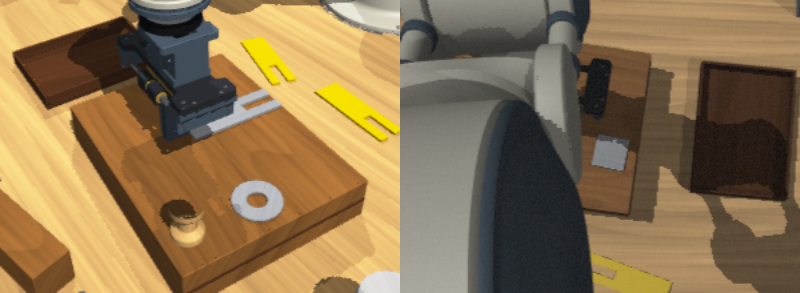

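The fingers are pushing the solid end squarely and the shim is sliding. The arm hides it from the top camera, so I'll measure the prong tips in the scene view.

```bash
cat > tip.py <<'E'
from h import *
import sys
u=np.array([np.cos(np.radians(-6.15)),np.sin(np.radians(-6.15))]); v=np.array([-u[1],u[0]]); B=np.array([596.2,157.4])
def shim(c):
    im=c["color"]; hsv=cv2.cvtColor(im,cv2.COLOR_BGR2HSV)
    m=((hsv[...,1]<70)&(hsv[...,2]>100)).astype(np.uint8)
    n,l,st,ce=cv2.connectedComponentsWithStats(m)
    for i in range(1,n):
        if st[i,4]<150: continue
        vv,uu=np.nonzero(l==i)
        w=cast(c,np.c_[uu,vv],.064)[:,:2]*1000
        p=(w-B); q=np.c_[p@u,p@v]
        if abs(q.mean(0)[0])>200 or abs(q.mean(0)[1]+23)>40: continue
        r=cv2.minAreaRect(w.astype(np.float32))
        print(st[i],"u",q[:,0].min().round(1),q[:,0].max().round(1),"v",q[:,1].min().round(1),q[:,1].max().round(1),[np.round(a,1) for a in r])
if __name__=="__main__":
    for f in sys.argv[1:]: print(f); shim(np.load(f))
E
python3 tip.py top0.npz scene0.npz scene2.npz
```

```text
top0.npz
[ 177  127   31   68 1157] u -91.6 47.3 v -47.7 -4.0 [array([571.6, 134.1]), array([ 42.7, 139.2]), np.float64(83.1)]
scene0.npz
[ 248  252   78   40 1220] u -91.1 50.1 v -48.3 0.0 [array([573.2, 135.6]), array([ 47.4, 141.4]), np.float64(83.4)]
scene2.npz
[274 247  67  37 746] u -125.0 14.8 v -46.7 1.0 [array([539. , 140.1]), array([ 47.3, 139.4]), np.float64(83.2)]
```

arm_command(
  steps=[
    {"x": -5,"y": 0,"z": 0,"twist": 0,"hand": 255},
    {"x": -11,"y": 0,"z": 0,"twist": 0,"hand": 255},
    {"x": -17,"y": 0,"z": 0,"twist": 0,"hand": 255},
    {"x": -23,"y": 0,"z": 0,"twist": 0,"hand": 255},
    {"x": -28,"y": 0,"z": 0,"twist": 0,"hand": 255},
    {"x": -33,"y": 0,"z": 0,"twist": 0,"hand": 255},
    {"x": -37,"y": 0,"z": 0,"twist": 0,"hand": 255},
    {"x": -40,"y": 0,"z": 0,"twist": 0,"hand": 255},
  ],
)

```text
clock: 5.3
eef_pos: [0.5862, 0.1329, 0.0615]
ee_rot: [-3.135, 0.19, 0.001]
force: [0.7, -0.1, 0.3]
finger_gap: 0.004
```

```bash
python3 look.py 3; python3 tip.py scene3.npz
```

```text
[0.5861573  0.13291195 0.06153253] 5.3 [ 0.74120026 -0.11674002  0.26755956]
scene3.npz
[293 240  65  36 672] u -166.3 -26.6 v -47.0 1.2 [array([497.8, 144.7]), array([ 48.1, 139.6]), np.float64(83.6)]
```

View pics/both3.png

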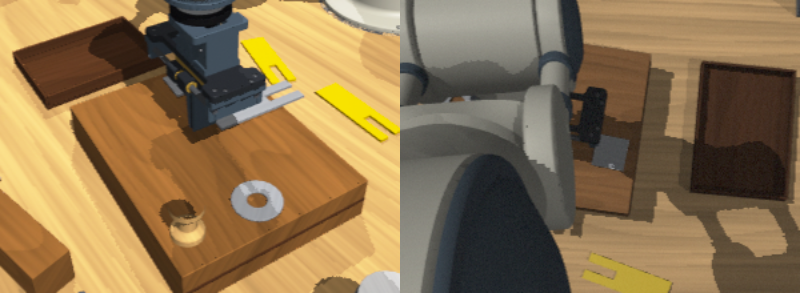

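The overhang is about 37 mm and the shim still lies flat, with the washer and plate untouched. I'll push 3 mm more, then back off and lift.

arm_command(
  steps=[
    {"x": -2,"y": 0,"z": 0,"twist": 0,"hand": 255},
    {"x": -3,"y": 0,"z": 0,"twist": 0,"hand": 255},
    {"x": -3,"y": 0,"z": 0,"twist": 0,"hand": 255},
    {"x": 5,"y": 0,"z": 0,"twist": 0,"hand": 255},
    {"x": 12,"y": 0,"z": -3,"twist": 0,"hand": 255},
    {"x": 15,"y": 0,"z": -30,"twist": 0,"hand": 200},
    {"x": 15,"y": 0,"z": -70,"twist": 0,"hand": 100},
    {"x": 15,"y": 0,"z": -110,"twist": 0,"hand": 60},
  ],
)

```text
clock: 6.2
eef_pos: [0.6012, 0.1308, 0.1726]
ee_rot: [-3.135, 0.19, 0.003]
force: [0.6, 0.6, 0.2]
finger_gap: 0.236
```

```bash
python3 look.py 4; python3 tip.py scene4.npz
python3 - <<'E'
from tip import *
from workcell import readout,imaging
s=readout.state();print(s["finger_gap"])
# grasp point 20mm in front of edge: shim axis v ~ ;
E
```

```text
[0.60123482 0.13076505 0.17261804] 6.2 [0.6320804  0.61246156 0.15375503]
scene4.npz
[ 286  240   73   37 1078] u -169.3 -28.3 v -47.4 1.2 [array([495.3, 145.2]), array([ 47.4, 140.8]), np.float64(83.0)]
0.32627424822705786
```

View pics/both4.png

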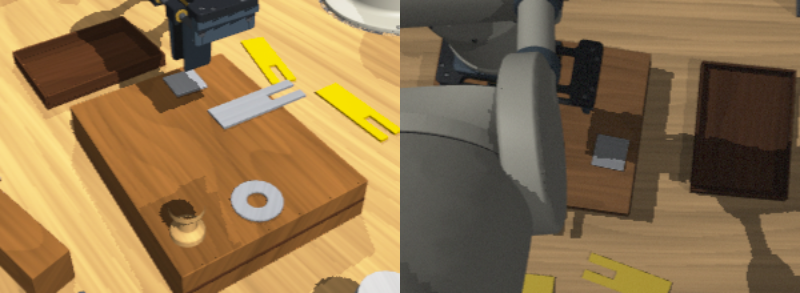

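The overhang is about 40 mm, flat and square, with the washer untouched. Next I move over the overhanging end.

Run:
```python
from h import *
from workcell import readout
s=readout.state();print(delta(s,[442,150,100],-6.9), s["finger_gap"])
```

```text
(array([-164. ,    1.2,   75.8]), np.float64(-0.0008), np.float64(-6.95)) 0.32627424822705786
```

arm_command(
  steps=[
    {"x": -40,"y": 0,"z": 0,"twist": 0,"hand": 60},
    {"x": -80,"y": 0,"z": 0,"twist": 0,"hand": 60},
    {"x": -120,"y": 0,"z": 0,"twist": 0,"hand": 60},
    {"x": -150,"y": 1,"z": 10,"twist": 0,"hand": 60},
    {"x": -164,"y": 1,"z": 30,"twist": 0,"hand": 60},
    {"x": -164,"y": 1,"z": 60,"twist": 0,"hand": 60},
    {"x": -164,"y": 1,"z": 72,"twist": 0,"hand": 60},
    {"x": -164,"y": 1,"z": 72,"twist": 0,"hand": 60},
  ],
)

```text
clock: 7.1
eef_pos: [0.4416, 0.15, 0.1025]
ee_rot: [-3.134, 0.19, -0.008]
force: [0.4, 0.7, -0.0]
finger_gap: 0.765
```

Run:
```python
from h import *
from workcell import readout,imaging
s=readout.state();print(s["eef_pos"],s["ee_rot"],s["finger_gap"],s["clock"])
print(delta(s,[442,150,57],-6.9))
a=[]
for n in ("scene","wrist"):
    c=imaging.camera(n); a.append(c["color"]); np.savez(f"{n}5.npz",**c)
cv2.imwrite("pics/b5.png",np.hstack([cv2.resize(a[0][180:400,150:450],(400,293)),cv2.resize(a[1],(400,293))]))
```

```text
[0.44155413 0.15002936 0.10247848] [-3.13385901  0.19021546 -0.00798549] 0.7646914263589005 7.1
(array([ 0.2,  0.1, 45.5]), np.float64(-0.0008), np.float64(-6.95))
```

View pics/b5.png

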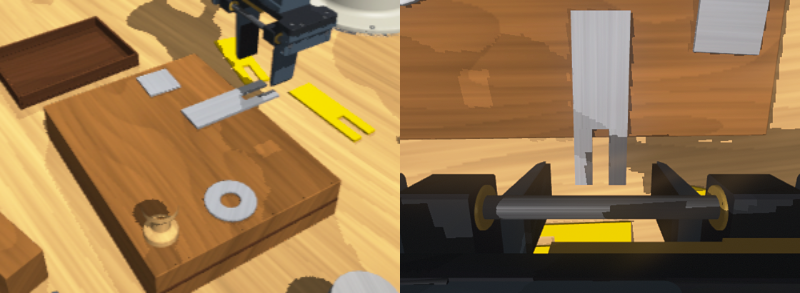

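In the wrist view the shim sits centred between the fingers (about col 600 of the composite), and the board edge crosses about 40 mm from the prong tips. I'll descend and close.

arm_command(
  steps=[
    {"x": 0,"y": 0,"z": 15,"twist": 0,"hand": 60},
    {"x": 0,"y": 0,"z": 28,"twist": 0,"hand": 60},
    {"x": 0,"y": 0,"z": 38,"twist": 0,"hand": 60},
    {"x": 0,"y": 0,"z": 43,"twist": 0,"hand": 60},
    {"x": 0,"y": 0,"z": 45.5,"twist": 0,"hand": 60},
    {"x": 0,"y": 0,"z": 45.5,"twist": 0,"hand": 60},
  ],
)

```text
clock: 7.8
eef_pos: [0.4431, 0.1503, 0.0586]
ee_rot: [-3.133, 0.19, -0.012]
force: [-0.0, -0.2, -0.9]
finger_gap: 0.759
```

Run:
```python
from h import *
from workcell import readout,imaging
s=readout.state();print(s["eef_pos"],s["ee_rot"],s["finger_gap"],s["clock"],s["force"])
print(delta(s,[442,150,57],-6.9))
a=[]
for n in ("scene","wrist"):
    c=imaging.camera(n); a.append(c["color"]); np.savez(f"{n}6.npz",**c)
cv2.imwrite("pics/b6.png",np.hstack([cv2.resize(a[0][180:400,150:450],(400,293)),cv2.resize(a[1],(400,293))]))
```

```text
[0.44307927 0.15031933 0.05863391] [-3.13313748  0.19040267 -0.01206351] 0.7590500580363208 7.8 [-0.01875035 -0.20321801 -0.8996196 ]
(array([-1. ,  0.5,  1.6]), np.float64(-0.001), np.float64(-6.96))
```

View pics/b6.png

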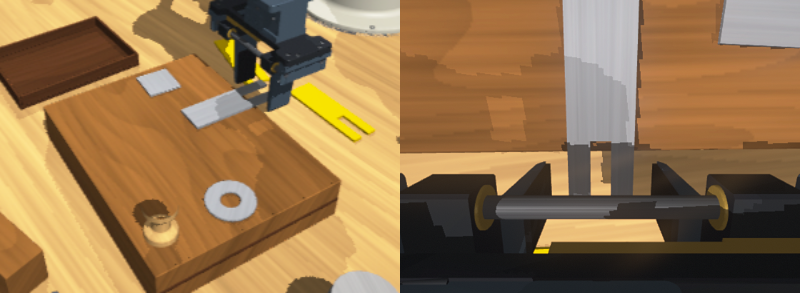

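arm_command(
  steps=[
    {"x": -1,"y": 0.5,"z": 1.5,"twist": 0,"hand": 90},
    {"x": -1,"y": 0.5,"z": 1.5,"twist": 0,"hand": 115},
    {"x": -1,"y": 0.5,"z": 1.5,"twist": 0,"hand": 140},
    {"x": -1,"y": 0.5,"z": 1.5,"twist": 0,"hand": 255},
    {"x": -1,"y": 0.5,"z": 1.5,"twist": 0,"hand": 255},
    {"x": -1,"y": 0.5,"z": 1.5,"twist": 0,"hand": 255},
    {"x": -1,"y": 0.5,"z": 1.5,"twist": 0,"hand": 255},
  ],
)

```text
clock: 8.6
eef_pos: [0.4422, 0.15, 0.0574]
ee_rot: [-3.133, 0.19, -0.013]
force: [-0.0, -0.1, 2.0]
finger_gap: 0.478
```

arm_command(
  steps=[
    {"x": 0,"y": 0,"z": 0,"twist": 0,"hand": 255},
    {"x": 0,"y": 0,"z": -3,"twist": 0,"hand": 255},
    {"x": 0,"y": 0,"z": -6,"twist": 0,"hand": 255},
    {"x": 0,"y": 0,"z": -10,"twist": 0,"hand": 255},
    {"x": 0,"y": 0,"z": -12,"twist": 0,"hand": 255},
  ],
)

```text
clock: 9.1
eef_pos: [0.4422, 0.15, 0.0699]
ee_rot: [-3.133, 0.19, -0.013]
force: [-0.1, -0.1, -1.6]
finger_gap: 0.48
```

```bash
cat > l2.py <<'E'
from h import *
import sys
from workcell import readout,imaging
k=sys.argv[1]
s=readout.state();print(s["eef_pos"],s["ee_rot"],s["finger_gap"],s["clock"],s["force"])
a=[]
for n in ("scene","wrist"):
    c=imaging.camera(n); a.append(c["color"]); np.savez(f"{n}{k}.npz",**c)
cv2.imwrite(f"pics/b{k}.png",np.hstack([cv2.resize(a[0][150:370,110:410],(400,293)),cv2.resize(a[1],(400,293))]))
E
python3 l2.py 7
```

```text
[0.44217885 0.15000078 0.06989855] [-3.13290992  0.19025257 -0.01344105] 0.48021054289473797 9.1 [-0.07310678 -0.13252756 -1.57344511]
```

View pics/b7.png

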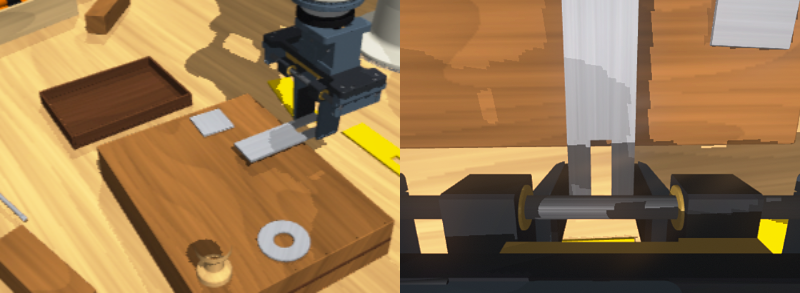

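The jaws stopped at about 44 mm and the force reads 1.6 N, the shim's weight, so it is held. Next I'll check the pitch in the wrist depth.

```bash
cat > pitch.py <<'E'
from h import *
import sys
c=np.load(sys.argv[1]); W=pts(c); hsv=cv2.cvtColor(c["color"],cv2.COLOR_BGR2HSV)
s=(hsv[...,1]<60)&(hsv[...,2]>90); s[260:]=0; s[:,:200]=0; s[:,380:]=0
p=W[s&(c["depth"]>0)]*1000
p=p[np.abs(p[:,2]-np.median(p[:,2]))<25]
A=np.c_[p[:,0]-450,p[:,1]-150,np.ones(len(p))]; k,*_=np.linalg.lstsq(A,p[:,2],rcond=None)
print(len(p),"slope x,y,z0",k.round(4),"x range",p[:,0].min(),p[:,0].max(),"z",np.percentile(p[:,2],[2,50,98]))
E
python3 pitch.py wrist7.npz
```

```text
23282 slope x,y,z0 [-5.10000e-03  4.00000e-04  7.67136e+01] x range 447.6422073056165 567.285562939213 z [74.98835496 76.43446582 77.80099828]
```

It is held level (slope 0.005), with the tips about 2.5 mm below the underside. I'll lift and carry it to the tray.

arm_command(
  steps=[
    {"x": 0,"y": 0,"z": -8,"twist": 0,"hand": 255},
    {"x": 0,"y": 0,"z": -20,"twist": 0,"hand": 255},
    {"x": 0,"y": 0,"z": -35,"twist": 0,"hand": 255},
    {"x": 0,"y": 0,"z": -50,"twist": 0,"hand": 255},
    {"x": 0,"y": 0,"z": -60,"twist": 0,"hand": 255},
    {"x": 0,"y": 0,"z": -65,"twist": 0,"hand": 255},
  ],
)

```text
clock: 9.8
eef_pos: [0.442, 0.1499, 0.1358]
ee_rot: [-3.133, 0.19, -0.016]
force: [-0.5, -0.5, -1.5]
finger_gap: 0.475
```

Run:
```python
from h import *
from workcell import readout
s=readout.state();print(s["eef_pos"],s["finger_gap"],s["force"]);print(delta(s,[546,-174,135],-3.5))
```

```text
[0.44199611 0.14993693 0.13584042] 0.47518234784874447 [-0.50531828 -0.51141146 -1.51196144]
(array([142.4, 309. ,   1. ]), np.float64(-0.0602), np.float64(-6.95))
```

arm_command(
  steps=[
    {"x": 7,"y": 16,"z": 0,"twist": -0.005,"hand": 255},
    {"x": 20,"y": 43,"z": 0,"twist": -0.01,"hand": 255},
    {"x": 34,"y": 74,"z": 0,"twist": -0.02,"hand": 255},
    {"x": 48,"y": 105,"z": 0,"twist": -0.03,"hand": 255},
    {"x": 62,"y": 136,"z": 0,"twist": -0.04,"hand": 255},
    {"x": 76,"y": 167,"z": 0,"twist": -0.05,"hand": 255},
    {"x": 90,"y": 195,"z": 0,"twist": -0.06,"hand": 255},
    {"x": 101,"y": 218,"z": 0,"twist": -0.06,"hand": 255},
  ],
)

```text
clock: 10.6
eef_pos: [0.5161, -0.0804, 0.1357]
ee_rot: [-3.137, 0.097, -0.015]
force: [-0.3, 0.1, -1.4]
finger_gap: 0.476
```

Run:
```python
from h import *
from workcell import readout
s=readout.state();print(s["eef_pos"],s["finger_gap"],s["force"]);print(delta(s,[546,-174,135],-3.5))
```

```text
[ 0.51607172 -0.08041334  0.13569426] 0.4757132887485403 [-0.30250017  0.11473198 -1.42105321]
(array([35.6, 91.6,  0.7]), np.float64(-0.0006), np.float64(-3.54))
```

arm_command(
  steps=[
    {"x": 8,"y": 20,"z": 0,"twist": 0,"hand": 255},
    {"x": 18,"y": 46,"z": 0,"twist": 0,"hand": 255},
    {"x": 28,"y": 72,"z": 0,"twist": 0,"hand": 255},
    {"x": 34,"y": 87,"z": 0,"twist": 0,"hand": 255},
    {"x": 35.5,"y": 91.5,"z": 10,"twist": 0,"hand": 255},
    {"x": 35.5,"y": 91.5,"z": 35,"twist": 0,"hand": 255},
    {"x": 35.5,"y": 91.5,"z": 60,"twist": 0,"hand": 255},
    {"x": 35.5,"y": 91.5,"z": 75,"twist": 0,"hand": 255},
  ],
)

```text
clock: 11.4
eef_pos: [0.5452, -0.1722, 0.0583]
ee_rot: [-3.136, 0.096, -0.011]
force: [0.1, -0.7, -1.3]
finger_gap: 0.476
```

```bash
python3 l2.py 8
python3 - <<'E'
from h import *
from workcell import readout
s=readout.state();print(delta(s,[546,-174,10],-3.5))
c=np.load("wrist8.npz");W=pts(c);hsv=cv2.cvtColor(c["color"],cv2.COLOR_BGR2HSV)
m=(hsv[...,1]<60)&(hsv[...,2]>90)&(W[...,2]>.04)&(W[...,2]<.09)&(W[...,0]>.56);m[:,:180]=0;m[:,400:]=0
p=W[m]*1000;print(len(p),p.min(0),p.max(0),np.polyfit(p[:,0],p[:,2],1))
E
```

```text
[ 0.54515069 -0.17216486  0.05831595] [-3.13578024  0.09602406 -0.01081235] 0.47558608432455546 11.4 [ 0.1498255  -0.72186539 -1.34489963]
(array([ 1.2,  2.2, 48.2]), np.float64(0.0), np.float64(-3.5))
22831 [ 560.01032859 -200.19456536   59.7810232 ] [ 663.7970251  -151.05671338   87.85449592] [-8.81210018e-03  6.82491045e+01]
```

View pics/b8.png

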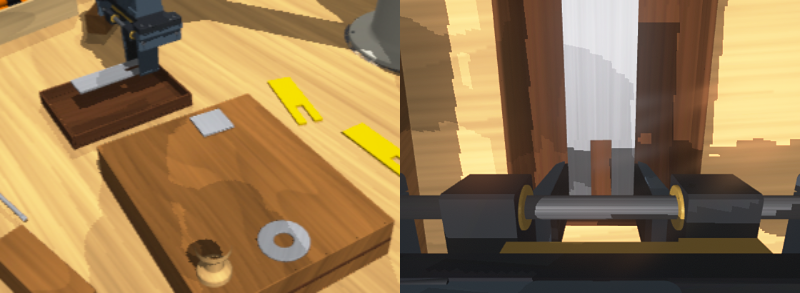

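It is held level and centred over the tray. I'll lower it slowly, watching the force.

arm_command(
  steps=[
    {"x": 1,"y": 1,"z": 10,"twist": 0,"hand": 255},
    {"x": 1,"y": 2,"z": 20,"twist": 0,"hand": 255},
    {"x": 1,"y": 2,"z": 30,"twist": 0,"hand": 255},
    {"x": 1,"y": 2,"z": 38,"twist": 0,"hand": 255},
    {"x": 1,"y": 2,"z": 43,"twist": 0,"hand": 255},
    {"x": 1,"y": 2,"z": 46,"twist": 0,"hand": 255},
    {"x": 1,"y": 2,"z": 46,"twist": 0,"hand": 255},
  ],
)

```text
clock: 12.2
eef_pos: [0.5457, -0.1738, 0.012]
ee_rot: [-3.135, 0.096, -0.008]
force: [-0.0, -0.3, -1.6]
finger_gap: 0.478
```

arm_command(
  steps=[
    {"x": 0,"y": 0,"z": 1.5,"twist": 0,"hand": 255},
    {"x": 0,"y": 0,"z": 1.5,"twist": 0,"hand": 255},
  ],
)

```text
clock: 12.4
eef_pos: [0.5459, -0.1739, 0.0106]
ee_rot: [-3.135, 0.096, -0.008]
force: [-0.1, 0.2, -1.9]
finger_gap: 0.478
```

arm_command(
  steps=[
    {"x": 0,"y": 0,"z": 1.5,"twist": 0,"hand": 255},
    {"x": 0,"y": 0,"z": 1.5,"twist": 0,"hand": 255},
  ],
)

```text
clock: 12.6
eef_pos: [0.5459, -0.1739, 0.0091]
ee_rot: [-3.135, 0.096, -0.008]
force: [1.2, 0.6, -1.6]
finger_gap: 0.474
```

arm_command(
  steps=[
    {"x": 0,"y": 0,"z": 1,"twist": 0,"hand": 255},
    {"x": 0,"y": 0,"z": 1,"twist": 0,"hand": 255},
  ],
)

```text
clock: 12.8
eef_pos: [0.5459, -0.1738, 0.008]
ee_rot: [-3.135, 0.096, -0.008]
force: [-0.2, 0.6, -2.1]
finger_gap: 0.482
```

arm_command(
  steps=[
    {"x": 0,"y": 0,"z": 1,"twist": 0,"hand": 255},
    {"x": 0,"y": 0,"z": 1,"twist": 0,"hand": 255},
  ],
)

```text
clock: 13.0
eef_pos: [0.5458, -0.1738, 0.0069]
ee_rot: [-3.135, 0.096, -0.008]
force: [0.1, 0.4, -1.5]
finger_gap: 0.477
```

```bash
python3 l2.py 9
python3 - <<'E'
from h import *
c=np.load("wrist9.npz");W=pts(c);hsv=cv2.cvtColor(c["color"],cv2.COLOR_BGR2HSV)
m=(hsv[...,1]<60)&(hsv[...,2]>90)&(W[...,2]<.03)&(W[...,2]>.004)&(W[...,0]>.57);m[:,:180]=0;m[:,400:]=0
p=W[m]*1000;k=np.polyfit(p[:,0],p[:,2],1);print(len(p),p.min(0),p.max(0),k[0],np.polyval(k,[546,600,668]))
m=(W[...,2]<.02)&(hsv[...,1]>=90)&(W[...,0]>.6)&(W[...,0]<.69)&(abs(W[...,1]+.178)<.06);print("floor",np.percentile(W[m][:,2],[5,25,50,75]),m.sum())
E
```

```text
[ 0.5458266  -0.17383165  0.00692642] [-3.13510126  0.09592473 -0.00809403] 0.47680264830493246 13.0 [ 0.08555162  0.37614326 -1.49316002]
22086 [ 570.00090088 -204.22973758    4.02578315] [ 667.63714105 -152.08083706   15.97325539] -0.00830031814037024 [13.5358578  13.08764062 12.52321898]
floor [0.00411667 0.00476556 0.00522531 0.00568294] 24337
```

The underside is still about 3.5 mm above the floor, with the tips about 2 mm above it. I'll keep feeling downwards.

arm_command(
  steps=[
    {"x": 0,"y": 0,"z": 1,"twist": 0,"hand": 255},
    {"x": 0,"y": 0,"z": 1.2,"twist": 0,"hand": 255},
  ],
)

```text
clock: 13.3
eef_pos: [0.5458, -0.1738, 0.0057]
ee_rot: [-3.135, 0.096, -0.008]
force: [-0.2, -0.5, -1.3]
finger_gap: 0.479
```

arm_command(
  steps=[
    {"x": 0,"y": 0,"z": 0.5,"twist": 0,"hand": 255},
    {"x": 0,"y": 0,"z": 0.5,"twist": 0,"hand": 255},
  ],
)

```text
clock: 13.5
eef_pos: [0.5459, -0.1738, 0.0054]
ee_rot: [-3.135, 0.096, -0.008]
force: [-1.3, 1.1, 3.5]
finger_gap: 0.475
```

The tips just touched the tray floor (about 5 N) with the shim about 2 mm above it. I'll ease off 0.3 mm and open.

arm_command(
  steps=[
    {"x": 0,"y": 0,"z": -0.3,"twist": 0,"hand": 255},
    {"x": 0,"y": 0,"z": -0.3,"twist": 0,"hand": 132},
    {"x": 0,"y": 0,"z": -0.3,"twist": 0,"hand": 126},
    {"x": 0,"y": 0,"z": -0.3,"twist": 0,"hand": 118},
    {"x": 0,"y": 0,"z": -0.3,"twist": 0,"hand": 100},
    {"x": 0,"y": 0,"z": -0.3,"twist": 0,"hand": 80},
    {"x": 0,"y": 0,"z": -0.3,"twist": 0,"hand": 80},
    {"x": 0,"y": 0,"z": -0.3,"twist": 0,"hand": 80},
  ],
)

```text
clock: 14.3
eef_pos: [0.5459, -0.1738, 0.0057]
ee_rot: [-3.135, 0.096, -0.008]
force: [0.1, 0.5, 0.6]
finger_gap: 0.69
```

```bash
python3 l2.py 10
python3 - <<'E'
from h import *
c=np.load("wrist10.npz");W=pts(c);hsv=cv2.cvtColor(c["color"],cv2.COLOR_BGR2HSV)
m=(hsv[...,1]<60)&(hsv[...,2]>90)&(W[...,2]<.03)&(W[...,2]>.004)&(W[...,0]>.57);m[:,:180]=0;m[:,400:]=0
p=W[m]*1000;k=np.polyfit(p[:,0],p[:,2],1);print(len(p),p.min(0),p.max(0),k[0],np.polyval(k,[546,600,668]))
E
```

```text
[ 0.54587852 -0.17384615  0.00572631] [-3.13520358  0.09586962 -0.00830436] 0.6895748107057377 14.3 [0.11857227 0.47765511 0.55015285]
21573 [ 570.00429318 -203.91396968    4.04345789] [ 667.06436549 -153.04701682   11.69135204] -0.0003276885700151254 [9.18686893 9.16917374 9.14689092]
```

View pics/b10.png

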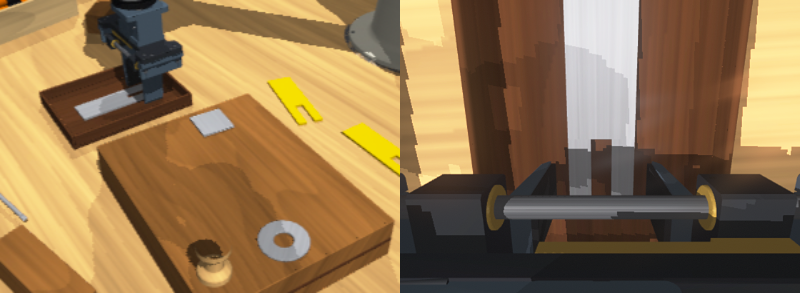

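The shim lies flat on the tray floor: its top is at 9.2 mm with zero slope, and the fingers are clear. Now I retreat.

arm_command(
  steps=[
    {"x": 0,"y": 0,"z": -5,"twist": 0,"hand": 80},
    {"x": 0,"y": 0,"z": -20,"twist": 0,"hand": 80},
    {"x": 0,"y": 0,"z": -50,"twist": 0,"hand": 80},
    {"x": 0,"y": 0,"z": -90,"twist": 0,"hand": 80},
    {"x": 0,"y": 0,"z": -130,"twist": 0,"hand": 80},
    {"x": -30,"y": 30,"z": -160,"twist": 0,"hand": 80},
    {"x": -60,"y": 65,"z": -180,"twist": 0,"hand": 80},
    {"x": -90,"y": 100,"z": -190,"twist": 0,"hand": 80},
  ],
)

```text
clock: 15.2
eef_pos: [0.4485, -0.27, 0.1971]
ee_rot: [-3.137, 0.094, -0.012]
force: [-0.1, -1.9, 0.2]
finger_gap: 0.689
```

arm_command(
  steps=[
    {"x": -30,"y": 35,"z": 0,"twist": 0,"hand": 80},
    {"x": -60,"y": 70,"z": 0,"twist": 0,"hand": 80},
    {"x": -90,"y": 105,"z": 0,"twist": 0,"hand": 80},
    {"x": -120,"y": 140,"z": 0,"twist": 0,"hand": 80},
    {"x": -140,"y": 175,"z": 0,"twist": 0,"hand": 80},
    {"x": -140,"y": 175,"z": 0,"twist": 0,"hand": 80},
    {"x": -140,"y": 175,"z": 0,"twist": 0,"hand": 80},
  ],
)

```text
clock: 15.9
eef_pos: [0.2977, -0.4367, 0.1956]
ee_rot: [-3.137, 0.097, -0.012]
force: [-0.3, 1.0, -0.7]
finger_gap: 0.69
```

```bash
python3 look.py 11
python3 - <<'E'
from h import *
for f in("top0.npz","top11.npz"):
    c=np.load(f);hsv=cv2.cvtColor(c["color"],cv2.COLOR_BGR2HSV);m=((hsv[...,1]<60)&(hsv[...,2]>90)).astype(np.uint8)
    roi=np.zeros_like(m); roi[85:215,100:376]=1; m*=roi
    for k in cv2.findContours(m,cv2.RETR_EXTERNAL,cv2.CHAIN_APPROX_NONE)[0]:
        if cv2.contourArea(k)<150: continue
        z=.009 if k[:,0,0].mean()>290 else .064
        r=cv2.minAreaRect((cast(c,k[:,0],z)[:,:2]*1000).astype(np.float32));print(f,[np.round(a,1) for a in r])
E
```

```text
[ 0.29767717 -0.4367207   0.19557674] 15.9 [-0.34763455  1.02210525 -0.673914  ]
top0.npz [array([545.9,  39.9]), array([50.1, 49.6]), np.float64(80.0)]
top0.npz [array([571.4, 134.2]), array([ 44.9, 138.8]), np.float64(83.2)]
top0.npz [array([614.7, 278.5]), array([59.1, 59. ]), np.float64(3.7)]
top11.npz [array([545.9,  40.1]), array([50.1, 49.4]), np.float64(80.5)]
top11.npz [array([ 597.2, -177.4]), array([ 42.5, 138.2]), np.float64(86.3)]
top11.npz [array([615.7, 278.6]), array([57. , 59.2]), np.float64(2.3)]
```

View pics/top11.png

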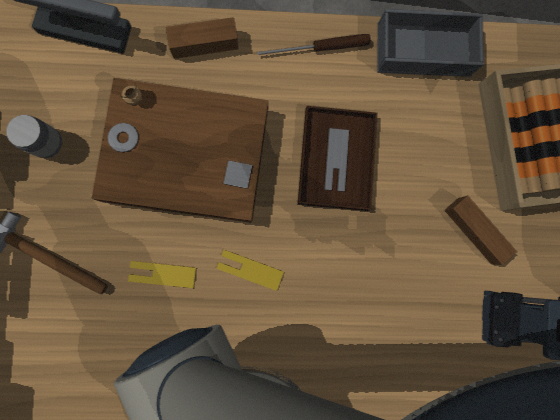

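The shim lies centred in the tray at (337,158). The washer (123,138), plate and bobbin are where they started. The arm is clear, so I'll hand in.

```bash
python3 -c "
from workcell import order;print(order.finish_job())"
```

```text
the job is handed in; nothing more can be done
None
```

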